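Change the wafer carrier on a probe-station chuck with the transfer paddle

TASK

Get the blue wafer carrier onto the raised lift pins of the probe-station chuck, carrying it level on the orange-handled paddle; if the grey carrier is sitting on the chuck, first take it off with the paddle and set it down on the empty rest. Never touch a carrier with the gripper or tip it, and do not shift the micropositioners, the tray or the steel pot. Finish with both carriers centred and flat on their pins - blue on the chuck, grey on a rest - and the paddle laid flat back on its black mat, along the mat.

Things in the scene. Friction and masses are not known exactly. Their poses are not given: they have to be found in the camera images.
- chuck_seat (a point): Steel chuck 124 mm across on a 200 mm square black stage 42 mm high (150 mm square to 66 mm). Four cream pins (8 mm thick) at (+-30,+-30) mm along this point's x, y rise 24 mm from its face. Point: centre of the pin tops, 110 mm above table. A carrier sits on the tops; under it the paddle can enter along +-x or +-y through a gap 52 mm wide, 24 mm high. Starts bare or holding the grey carrier.
- rest_a_seat (a point): Carrier rest, left of the robot: fixed post under a black 84 x 84 mm plate, top face 86 mm above the table, with the same four cream pins as the chuck (24 mm high, 8 mm thick, at (+-30,+-30) mm along this point's x and y). Point: centre of the pin tops, 110 mm above the table. Starts empty or holding one of the carriers.
- rest_b_seat (a point): The second carrier rest, just like rest_a, to the robot's right.
- blue_carrier_center (a point): Blue wafer carrier: loose flat disc 100 mm across and 6 mm thick, 0.12 kg, smooth flat underside, blue rim 12 mm wide round a dark patterned wafer. The point is its centre, half-way up (3 mm above the underside); z is its upward normal. Starts on one of the two rests. To be moved only on the paddle.
- grey_carrier_center (a point): Grey (bare aluminium) wafer carrier, same shape and size as the blue one, point at its centre, half-way up. Starts on the other rest or on the chuck.
- paddle_grip (a point): Loose paddle, 0.1 kg: flat blade 36 mm wide, 4 mm thick, 175 mm long; on its rear end an orange bar handle 20 mm wide, top 36 mm above the blade's underside. Point: in the handle, 22 mm above that underside; x runs to the blade's tip, z up. Along x: blade's rear end -45 mm, handle -37 to +29, carrier's place (grey round mark) +90, tip +130. Grip across the 20 mm width from above.
- mat_center (a point): Black rubber mat fixed on the table, 190 x 60 mm (long along this point's x axis) and 5 mm thick; the point is the centre of its top face. At the start the paddle lies along it with its middle at the mat's centre, tip towards the mat's +x.
- positioner_1_mid (a point): Micropositioner, bystander, loose, 0.45 kg: black block with maroon knobs, 128 mm high; point on its upright axis, 64 mm above the table; all of it lies within 65 mm of that axis. Stands about 185 mm from the chuck's centre at its front, left or right side, and blocks that way in.
- positioner_2_mid (a point): A second micropositioner just like the first, on another of those sides.
- tray_mid (a point): Flat black accessory tray, bystander, loose, 90 x 60 mm, 14 mm high; point at its centre. Lies on the table at the one of those three sides of the chuck with no micropositioner.
- pot_mid (a point): Polished steel pot with lid, bystander, loose, 46 mm across, 58 mm high, 0.3 kg; point half-way up its axis.
- paddle_mid (a point): Middle of the paddle's length, on the blade's underside, 42.5 mm ahead of paddle_grip along x and 22 mm below it; same axes.
Mind the look-alikes: they are no part of the job. What is shaped like the part that bears rest_b_seat but purple, turquoise or yellow is not meant.

How it is judged:
On the way:
1. the blue carrier is lifted on the paddle (contact force between paddle and blue_carrier above 0.4 N and height (world z) of blue_carrier_center above 0.12 m), for 0.2 s.
At the end, for the whole second after the job is handed in: Blue carrier flat (3 deg) on the chuck's four pins, centre within 10 mm of theirs; grey carrier likewise on either rest; paddle flat on the mat, its middle within 30 mm of the mat's centre and along it within 14 deg (either way round); all at rest (horizontal distance between blue_carrier_center and chuck_seat below 0.01 m and height (world z) of blue_carrier_center between 0.109 and 0.117 m and angle between each of blue_carrier_center, grey_carrier_center's own z axis and vertical below 0.05 rad and (horizontal distance between grey_carrier_center and rest_a_seat below 0.01 m or horizontal distance between grey_carrier_center and rest_b_seat below 0.01 m) and height (world z) of grey_carrier_center between 0.109 and 0.117 m and z of paddle_grip in the frame of mat_center below 0.027 m and angle between paddle_grip's own z axis and vertical below 0.06 rad and horizontal distance between paddle_mid and mat_center below 0.03 m and angle between the x axis of paddle_grip and the x axis of mat_center, either way round below 0.25 rad and linear speed of each of blue_carrier, grey_carrier, paddle below 0.02 m/s); the robot touches nothing.
It fails at once if the gripper touches a carrier (contact force between any of the fingers, the arm and blue_carrier above 0.5 N or contact force between any of the fingers, the arm and grey_carrier above 0.5 N).
It fails at once if a carrier is tipped by more than 14 degrees (angle between any of blue_carrier_center, grey_carrier_center's own z axis and vertical above 0.25 rad).
It fails at once if a micropositioner, the tray or the pot is shifted by more than 15 mm (distance of any of positioner_1_mid, positioner_2_mid, tray_mid, pot_mid from where it was at the start of the episode above 0.015 m).
It also fails if it takes over 72 s, if anything falls off the work surface, if the arm or the gripper's body presses on something with over 40 N, if the wrist force passes 120 N, or if a joint passes its speed limit or range.

ROBOT

A 6-joint arm with a two-finger parallel gripper is mounted at the origin on the work surface. World frame = base frame: x ahead of the robot, y to its left, z up, the work surface at z = 0. Lengths are in m, angles in rad, forces in N, time in s.
With the tool pointing down it reaches from about 0.35 to 0.975 m from the base axis. Payload 4.9 kg.
Tool frame: the origin (TCP) lies on the centre line of the jaws, within the pads' length; the fingertips stand 14 mm ahead of it and the grasp point (between the pads) lies 5 mm behind it; z points along the fingers, y is the line along which they close (so a half turn about z gives the same grasp; the last joint's range is limited). The gripper opens to 85 mm and grips with 20 to 120 N. Pads are 22 mm wide; open, the fingers measure 114 mm over their backs; the gripper's body (76 mm by 85 mm) begins 54 mm behind the grasp point. The pads swing forward as they close: fully open they stand 13 mm farther back than shut.
Start: joints at [1.117, 0.053, 1.613, -0, 1.476, -0.119], TCP at [0.205, 0.59, 0.207] pointing down, gripper open.
Joint ranges: [-3.01, 3.01], [-1.01, 2.22], [0.06, 2.58], [-1.02, 4.17], [0.09, 2.62], [-3.14, 3.14]. Speed limits (rad/s): [2.57, 2.57, 3.14, 3.14, 3.14, 3.14].

INTERFACE

Orientations are given as a unit quaternion [w, x, y, z].
In Python, from plant import * gives the robot as it stands.
- The arm moves only by the tool send_rows, never from a script. Its argument "steps" is a list of rows, each an object with "translation": the shift along the tool's x, y, z in cm, a list of three; "delta_rot": the turn, a rotation vector about the tool's x, y, z in rad, a list of three; "jaw": the finger opening in cm, from 0 to 8.54. In form: [{"translation": [dx, dy, dz], "delta_rot": [rx, ry, rz], "jaw": jaw}, ...]. A call has exactly 8 rows; each row is the pose to reach, as a shift and turn from the pose commanded when the call began, along the tool's axes at that moment; what a row does not reach only later rows make up. A row lasts 1/10 s, in which the tool goes at most 50 mm and 8.59 degrees, less where a joint would pass 70% of its speed; a pose out of reach is approached as far as the arm can. A call with a gripper value outside its range is refused whole. The fingers move at their own pace and stop on an object; the grip force is fixed at half the most. Time passes only in rows, so rows that repeat a pose let the fingers close, or fill a call up. It gives the time, the measured TCP pose, the force, the opening and the grip force at its end, in the units of the state.
- state(): the state, without advancing time (a new reading comes with each control period).
- grab_frame(name): name is "scene" or "top" or "wrist"; returns a dict with "pixels" (480x640x3 uint8, blue, green, red), "range_z" (480x640 float32, m along the optical axis (not along the pixel's ray), 0 where there is no reading), "fx", "fy", "cx", "cy" (pixels), "dist" ([k1, k2, p1, p2, k3] as OpenCV has them; the pictures are not rectified), "rvec" (rotation vector, rad) and "tvec" (3), from world to camera coordinates, as OpenCV has them. Camera axes: x right, y down, z forward; pixel columns grow to the right and rows downward; lengths in m; the calibration is good to about 2 mm. A picture is of the moment at which its call begins.
- job_done(): hands the job in; it is judged then, once.
The state is a dict: "time": time; "joint_pos": joint angles; "joint_vel": joint speeds; "joint_efforts": joint torques, N m; "tool_pos": TCP position; "tool_rot": TCP orientation; "contact_force": force on the tool from outside, world axes, zero at the start; "ft_torque": the same for the moment, N m; "gripper_width": opening from 0.0 (shut) to 1.0 (fully open); "grasp_force": force on a finger pad.
Only numpy, scipy, OpenCV 4.12 (cv2) and the standard library are available. Lean on these libraries where they do the work, as an engineer would, in place of code of your own. Each camera call takes 0.05 s, during which the arm holds its last target. There are 200 camera calls.

## Working session

There is one attempt and no reset: what is moved stays moved. The work goes in short steps, Python scripts to look and compute and a tool call to move; the robot and the scene stay as the last step left them, time stands still between calls to the robot, and variables do not carry over. Pictures are saved under pics/ and viewed, at most 13 in all, crops included, and the job is handed in when it is done.

Besides the shell and the picture viewer there is one more tool, called by a JSON object that holds its "name" and its "arguments", one argument or row to a line. send_rows: Moves the arm, as the interface text tells. Its arguments: {"type":"object","properties":{"steps":{"type":"array","items":{"type":"object","properties":{"translation":{"type":"array","items":{"type":"number"}},"delta_rot":{"type":"array","items":{"type":"number"}},"jaw":{"type":"number"}}}}},"required":["steps"]}

```bash
mkdir -p pics; ls
python3 - <<'E'
from plant import *
import cv2,numpy as np
s=state();print(s)
for n in("scene","top"):
    f=grab_frame(n);np.savez(f"{n}0.npz",**f);cv2.imwrite(f"pics/{n}0.png",f["pixels"])
    R=cv2.Rodrigues(np.array(f["rvec"]))[0];print(n,-R.T@np.array(f["tvec"]),f["fx"],f["dist"],R[2])
E
```

```text
pics
{'time': 0.0, 'joint_pos': array([ 1.11702985e+00,  5.33341358e-02,  1.61428463e+00, -2.11215078e-07,
        1.47598767e+00, -1.18991779e-01]), 'joint_vel': array([-0.00107138,  0.00023165, -0.00017783, -0.00062783,  0.00062482,
       -0.00254071]), 'joint_efforts': array([-2.90627404e-04, -3.93690956e+01, -3.70175529e+01, -1.74523120e-04,
        7.05780520e-03, -1.93313508e-05]), 'tool_pos': array([0.20504897, 0.58970256, 0.20528275]), 'tool_rot': array([-2.84326568e-04,  1.66606692e-01,  9.86022919e-01, -9.65913557e-04]), 'contact_force': array([0.3996915 , 0.07675881, 0.74180578]), 'ft_torque': array([-0.02453134,  0.00246574, -0.03492353]), 'grasp_force': 0.0, 'gripper_width': 0.9988037112652087}
scene [1.2746164  0.44726799 0.93272154] 433.05864216126815 [0.01400017 0.         0.         0.         0.        ] [-0.58848229 -0.42048355 -0.69056656]
top [ 0.39364521 -0.09896759  1.14163613] 455.0050187841732 [-0.10131323  0.          0.          0.          0.        ] [ 0.14689398 -0.00580432 -0.98913521]
```

View pics/scene0.png

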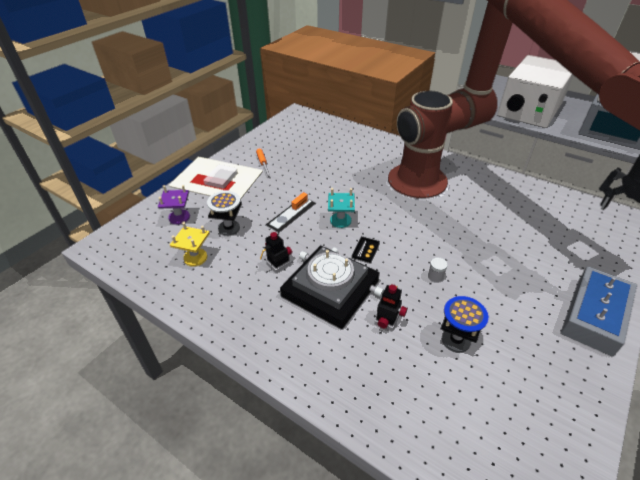

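View pics/top0.png

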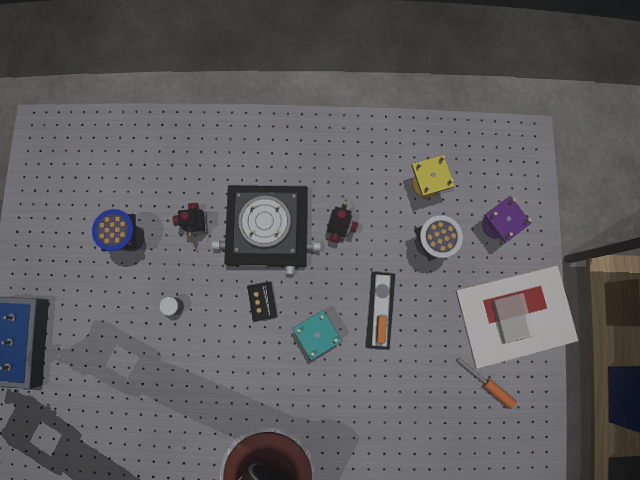

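The chuck is bare. Blue sits on the left rest around top px (113,230), and grey is already on the right rest around (441,237). The tray is in front of the chuck at (262,301), with positioners on its left and right, so I'll enter the chuck from the front, along +x. The paddle is on the mat at (380,310), tip pointing away from the robot.

```bash
cat > h.py <<'E'
import numpy as np, cv2
def cam(f):
    K=np.array([[f["fx"],0,f["cx"]],[0,f["fy"],f["cy"]],[0,0,1]],float)
    R=cv2.Rodrigues(np.array(f["rvec"],float))[0]; return K,np.array(f["dist"],float),R,np.array(f["tvec"],float).ravel()
def cast(f,uv,z):
    K,d,R,t=cam(f); p=cv2.undistortPoints(np.array(uv,float).reshape(-1,1,2),K,d)[:,0]
    r=np.c_[p,np.ones(len(p))]@R; c=-R.T@t; return c+r*((z-c[2])/r[:,2])[:,None]
def cloud(f):
    K,d,R,t=cam(f); v,u=np.mgrid[:480,:640]
    p=cv2.undistortPoints(np.c_[u.ravel(),v.ravel()].astype(float).reshape(-1,1,2),K,d)[:,0]
    Z=np.array(f["range_z"]).ravel(); P=(np.c_[p,np.ones(len(p))]*Z[:,None]-t)@R
    P[Z<=0]=np.nan; return P.reshape(480,640,3)
def big(m,lo=0,roi=None):
    m=m.astype(np.uint8)
    if roi is not None:
        k=np.zeros_like(m);x0,y0,x1,y1=roi;k[y0:y1,x0:x1]=1;m=m&k
    c=cv2.findContours(m,cv2.RETR_EXTERNAL,cv2.CHAIN_APPROX_NONE)[0]
    return max(c,key=cv2.contourArea)[:,0].astype(float)
def rect(p):
    (x,y),(w,h),a=cv2.minAreaRect((p[:,:2]*1000).astype(np.float32));return np.round([x,y,w,h,a],1)
def circ(p):
    A=np.c_[2*p[:,:2],np.ones(len(p))];s=np.linalg.lstsq(A,(p[:,:2]**2).sum(1),rcond=None)[0]
    return np.round(1000*np.r_[s[:2],np.sqrt(s[2]+s[0]**2+s[1]**2)],1)
E
python3 - <<'E'
from h import *
f=dict(np.load("top0.npz"));I=f["pixels"].astype(int);P=cloud(f);H=cv2.cvtColor(f["pixels"],cv2.COLOR_BGR2HSV)
g=I.max(2)
def near(n,x0,y0,x1,y1):
    q=P[y0:y1,x0:x1].reshape(-1,3);q=q[q[:,2]>.005]
    h,e=np.histogram(q[:,2],bins=np.arange(0,.16,.004));print(n,[(round(a*1000),b) for a,b in zip(e,h) if b>15])
near("blue",85,200,150,270);near("chuck",215,175,320,280);near("grey",410,205,470,265);near("mat",360,265,400,355)
blue=(H[...,0]>105)&(H[...,0]<130)&(H[...,1]>150)
c=big(blue,roi=(80,195,150,270));print("blue",circ(cast(f,c,.116)))
gr=(g>125)&(P[...,2]>.09)
c=big(gr,roi=(410,205,470,265));print("grey",circ(cast(f,c,.116)))
st=(P[...,2]>.035)
c=big(st,roi=(215,175,322,280));
m=(P[...,2]>.055)&(P[...,2]<.075);c=big(cv2.morphologyEx(((P[...,2]>.055)&(P[...,2]<.13)).astype(np.uint8),cv2.MORPH_OPEN,np.ones((5,5))),roi=(215,175,320,280));print("stage66",rect(cast(f,c,.066)))
c=big((g>110)&(P[...,2]>.076),roi=(235,190,300,252));print("chuckface",circ(cast(f,c,.086)))
c=big((H[...,0]>5)&(H[...,0]<20)&(H[...,1]>150)&(g>120),roi=(365,305,400,350));print("handle",rect(cast(f,c,.041)))
c=big(g<70,roi=(360,265,402,355));print("mat",rect(cast(f,c,.005)))
c=big(g>110,roi=(368,275,393,320));print("blade",rect(cast(f,c,.009)))
c=big(g<70,roi=(245,278,280,325));print("tray",rect(cast(f,c,.014)))
for n,r in(("pos1",(170,200,210,243)),("pos2",(325,200,360,245)),("pot",(155,290,185,322)),("teal",(290,305,345,365))):
    x0,y0,x1,y1=r;q=P[y0:y1,x0:x1].reshape(-1,3);q=q[q[:,2]>.02];print(n,q.min(0).round(3),q.max(0).round(3))
for n,r in(("a",(80,195,150,275)),("b",(405,205,470,275))):
    x0,y0,x1,y1=r;q=P[y0:y1,x0:x1].reshape(-1,3);q=q[(q[:,2]>.078)&(q[:,2]<.092)];print(n,len(q),rect(q) if len(q)>4 else 0)
E
python3 - <<'E'
import cv2
a=cv2.imread("pics/top0.png");s=cv2.imread("pics/scene0.png")
o=cv2.hconcat([cv2.resize(x,(400,400),interpolation=cv2.INTER_CUBIC) for x in(a[190:270,75:155],s[280:360,420:500])])
b=cv2.hconcat([cv2.resize(a[260:360,330:430],(200,200)),cv2.resize(a[180:280,215:315],(200,200)),cv2.resize(a[200:280,400:480],(200,200)),cv2.resize(s[180:260,190:270],(200,200))])
cv2.imwrite("pics/c1.png",cv2.vconcat([o,b]))
E
```

```text
blue [(4, np.int64(91)), (8, np.int64(79)), (12, np.int64(39)), (76, np.int64(20)), (80, np.int64(40)), (84, np.int64(97)), (88, np.int64(33)), (112, np.int64(467)), (116, np.int64(846)), (120, np.int64(54))]
chuck [(4, np.int64(166)), (8, np.int64(19)), (24, np.int64(47)), (28, np.int64(122)), (32, np.int64(134)), (36, np.int64(229)), (40, np.int64(1495)), (44, np.int64(849)), (48, np.int64(35)), (52, np.int64(23)), (56, np.int64(17)), (60, np.int64(39)), (64, np.int64(748)), (68, np.int64(835)), (72, np.int64(59)), (80, np.int64(76)), (84, np.int64(1097)), (88, np.int64(813)), (92, np.int64(27)), (108, np.int64(27))]
grey [(4, np.int64(128)), (8, np.int64(50)), (12, np.int64(24)), (80, np.int64(23)), (84, np.int64(59)), (88, np.int64(34)), (112, np.int64(284)), (116, np.int64(954)), (120, np.int64(151))]
mat [(4, np.int64(609)), (8, np.int64(644)), (12, np.int64(179)), (36, np.int64(46)), (40, np.int64(158)), (44, np.int64(34))]
blue [573.9 372.   48.2]
grey [ 579.2 -393.1   48.1]
stage66 [609.2  20.  147.6 151.    1.4]
chuckface [610.4  19.9  59.8]
handle [ 362.5 -266.7   18.    62.7   87.4]
mat [ 408.5 -268.8   59.3  188.9   86.2]
blade [ 440.6 -271.4   36.9  111.8   87.4]
tray [423.1  27.4  91.9  66.2  12.2]
pos1 [0.559 0.174 0.02 ] [0.66  0.247 0.134]
pos2 [ 0.573 -0.204  0.02 ] [ 0.671 -0.131  0.133]
pot [0.381 0.221 0.02 ] [0.425 0.268 0.064]
teal [ 0.292 -0.167  0.081] [ 0.404 -0.057  0.115]
a 183 [574.1 371.4  82.8  85.7   8.1]
b 120 [ 566.7 -362.9   81.8   21.3   25.9]
```

View pics/c1.png

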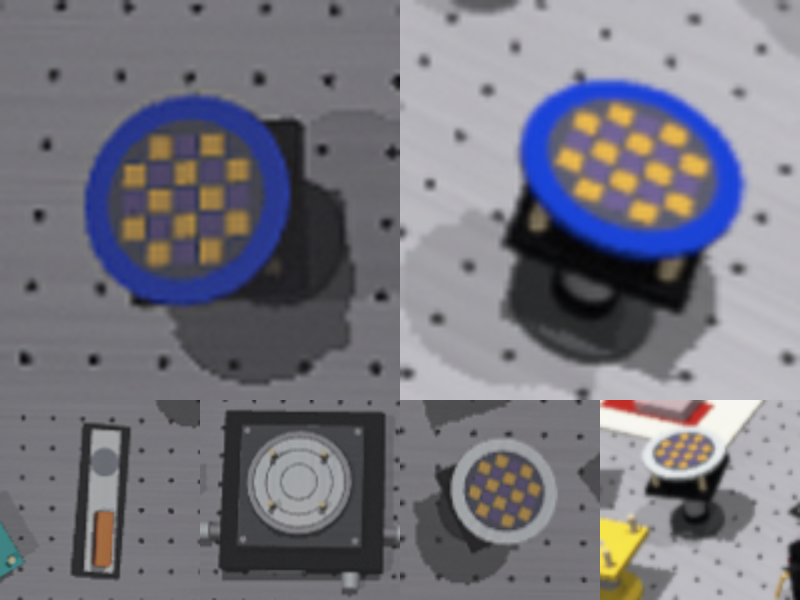

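Blue's crop shows the disc centred on its black plate, which is nearly square to the world axes, with the gap facing the robot open. Next I'll check the wrist camera mounting and measure the pins on the chuck.

Run:
```python
from plant import *
from h import *
from scipy.spatial.transform import Rotation as Ro
s=state();q=s["tool_rot"];T=Ro.from_quat([q[1],q[2],q[3],q[0]]).as_matrix()
f=grab_frame("wrist");K,d,R,t=cam(f);print("cam in tool",T.T@(-R.T@t-s["tool_pos"]),"axes in tool\n",(R@T).round(3),f["fx"])
f=dict(np.load("top0.npz"));P=cloud(f);H=cv2.cvtColor(f["pixels"],cv2.COLOR_BGR2HSV)
m=((H[...,1]>45)&(H[...,0]<35)&(H[...,2]>110)).astype(np.uint8);m[:190]=0;m[252:]=0;m[:,:237]=0;m[:,295:]=0
n,l,st,c=cv2.connectedComponentsWithStats(m)
for i in range(1,n):print(st[i,4],c[i].round(1),cast(f,c[i],.110).round(4), cast(f,c[i],.1).round(4))
```

```text
cam in tool [ 0.07629443 -0.00069741 -0.16744711] axes in tool
 [[ 0.001  1.    -0.   ]
 [-0.956  0.001 -0.295]
 [-0.295  0.     0.956]] 391.22312694279094
5 [250.6 205.8] [[0.6395 0.05   0.11  ]] [[0.6419 0.0515 0.1   ]]
4 [276.5 206.5] [[ 0.6394 -0.0104  0.11  ]] [[ 0.6418 -0.0095  0.1   ]]
5 [249.6 231.2] [[0.5794 0.0494 0.11  ]] [[0.5812 0.0509 0.1   ]]
6 [275.5 232. ] [[ 0.5791 -0.0104  0.11  ]] [[ 0.5809 -0.0096  0.1   ]]
```

{"name": "send_rows", "arguments": {
  "steps": [
    {"translation": [-39.7,-9.2,-12],"delta_rot": [0,0,1.2],"jaw": 8.5},
    {"translation": [-39.7,-9.2,-12],"delta_rot": [0,0,1.2],"jaw": 8.5},
    {"translation": [-39.7,-9.2,-12],"delta_rot": [0,0,1.2],"jaw": 8.5},
    {"translation": [-39.7,-9.2,-12],"delta_rot": [0,0,1.2],"jaw": 8.5},
    {"translation": [-39.7,-9.2,-12],"delta_rot": [0,0,1.2],"jaw": 8.5},
    {"translation": [-39.7,-9.2,-12],"delta_rot": [0,0,1.2],"jaw": 8.5},
    {"translation": [-39.7,-9.2,-12],"delta_rot": [0,0,1.2],"jaw": 8.5},
    {"translation": [-39.7,-9.2,-12],"delta_rot": [0,0,1.2],"jaw": 8.5}
  ]
}}

```text
time: 0.95
tool_pos: [0.5313, 0.3842, 0.3197]
tool_rot: [-0.0, 0.697, 0.718, -0.0]
contact_force: [0.5, 0.6, 0.3]
gripper_width: 0.997
grasp_force: 0.0
```

{"name": "send_rows", "arguments": {
  "steps": [
    {"translation": [0,0,0],"delta_rot": [0,0,1.6],"jaw": 8.5},
    {"translation": [0,0,0],"delta_rot": [0,0,1.6],"jaw": 8.5},
    {"translation": [0,0,0],"delta_rot": [0,0,1.6],"jaw": 8.5},
    {"translation": [0,0,0],"delta_rot": [0,0,1.6],"jaw": 8.5},
    {"translation": [0,0,0],"delta_rot": [0,0,1.6],"jaw": 8.5},
    {"translation": [0,0,0],"delta_rot": [0,0,1.6],"jaw": 8.5},
    {"translation": [0,0,0],"delta_rot": [0,0,1.6],"jaw": 8.5},
    {"translation": [0,0,0],"delta_rot": [0,0,1.6],"jaw": 8.5}
  ]
}}

```text
time: 1.75
tool_pos: [0.5298, 0.3856, 0.3189]
tool_rot: [0.0, 0.98, 0.199, -0.0]
contact_force: [-0.4, -0.5, -0.2]
gripper_width: 0.997
grasp_force: 0.0
```

Run:
```python
from plant import *
from h import *
f=grab_frame("wrist");np.savez("w1.npz",**f);cv2.imwrite("pics/w1.png",f["pixels"])
H=cv2.cvtColor(f["pixels"],cv2.COLOR_BGR2HSV)
c=big((H[...,0]>105)&(H[...,0]<130)&(H[...,1]>150));c2=cast(f,c,.116);print("blue",circ(c2),c.mean(0))
P=cloud(f);q=P.reshape(-1,3);q=q[(abs(q[:,2]-.086)<.004)&(np.hypot(q[:,0]-.574,q[:,1]-.372)<.065)];print(len(q),rect(q))
```

```text
blue [338.1 610.2  69.9] [ 53.02046036 282.79028133]
139 [573.7 373.5  83.   84.4   7.7]
```

View pics/w1.png

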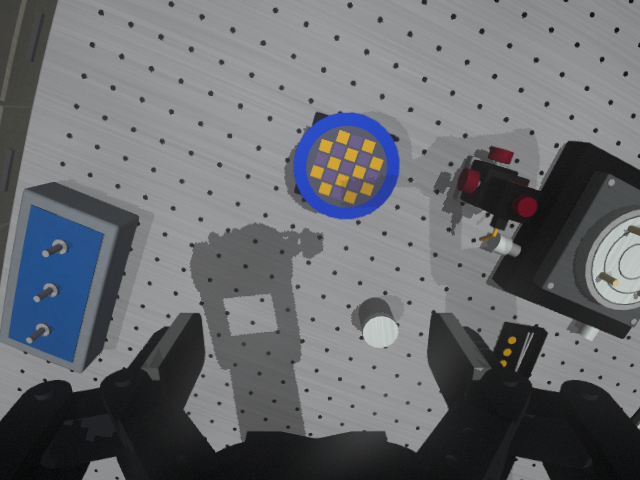

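Blue is at px (347,166) in the wrist view, with black plate corners showing at about (318,118) and (398,137). I'll fit the plate corners in the images to get its yaw.

Run:
```python
from h import *
f=dict(np.load("w1.npz"));H=cv2.cvtColor(f["pixels"],cv2.COLOR_BGR2HSV)
c=big((H[...,0]>105)&(H[...,0]<130)&(H[...,1]>150),roi=(270,90,430,240));print("blue",circ(cast(f,c,.116)))
g=dict(np.load("scene0.npz"));G=cv2.cvtColor(g["pixels"],cv2.COLOR_BGR2HSV)
c=big((G[...,0]>105)&(G[...,0]<130)&(G[...,1]>150),roi=(430,280,500,345));print("blue scene",circ(cast(g,c,.116)))
c=big((H[...,0]<200)&(cv2.cvtColor(f["pixels"],6)>150)&(H[...,1]<60),roi=(590,200,640,320)) if 0 else None
for n,a,r,R in(("w",f,(280,85,430,235),(340,165,42)),("s",g,(425,285,505,355),None)):
    x0,y0,x1,y1=r;P=cloud(a)
    c0=np.array([.574,.372])
    d=P[...,:2]-c0;rad=np.hypot(d[...,0],d[...,1])
    m=(a["pixels"].max(2)<45);m[:y0]=0;m[y1:]=0;m[:,:x0]=0;m[:,x1:]=0
    v,u=np.nonzero(m);q=cast(a,np.c_[u,v],.086);rr=np.hypot(*(q[:,:2]-c0).T)
    an=np.degrees(np.arctan2(q[:,1]-c0[1],q[:,0]-c0[0]))
    print(n,len(q))
    for k in range(-180,180,6):
        s=(an>=k)&(an<k+6)&(rr>.045)&(rr<.08)
        if s.any():print(k+3,s.sum(),(rr[s].max()*1000).round(1),end="; ")
    print()
im=[cv2.resize(a["pixels"][y0:y1,x0:x1],(400,400),interpolation=cv2.INTER_CUBIC) for a,(x0,y0,x1,y1) in((f,(285,95,415,225)),(g,(425,285,495,355)))]
cv2.imwrite("pics/c2.png",cv2.convertScaleAbs(cv2.hconcat(im),alpha=1.8))
```

```text
blue [573.7 373.5  49. ]
blue scene [580.  375.6  49.5]
w 9
-81 1 67.3; -39 5 55.6; 141 2 55.3; 147 1 55.5; 
s 420
-45 1 45.5; -39 6 54.0; -33 9 57.2; -27 13 61.0; -21 13 58.8; -15 14 69.3; -9 28 79.9; -3 30 79.7; 3 28 79.7; 9 26 79.5; 15 30 79.6; 21 28 77.6; 27 12 60.0; 33 13 59.2; 39 14 59.5; 45 18 63.5; 51 12 61.7; 57 7 57.8; 63 5 51.3; 69 3 48.4; 75 1 46.4;
```

View pics/c2.png

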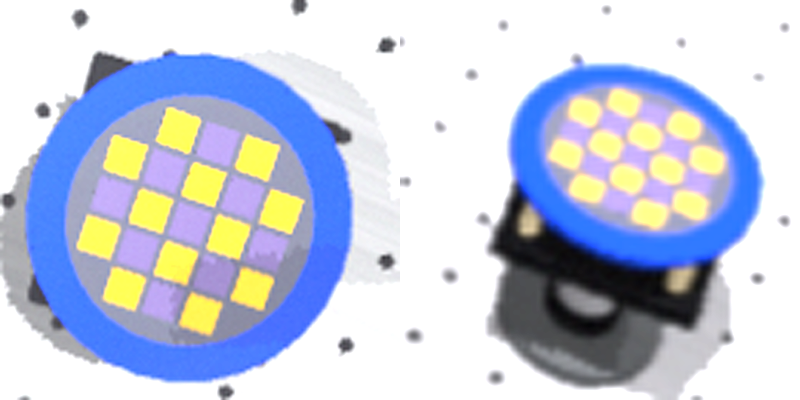

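Run:
```python
from h import *
f=dict(np.load("w1.npz"));g=dict(np.load("scene0.npz"))
print(cast(f,[[316.5,112.9],[296.4,193.5],[398,139]],.086).round(4))
q=cast(g,[[447.2,326.5],[474,336.1],[442,327.9],[476.3,341.9]],.086).round(4);print(q)
for a,b in((q[0],q[1]),(q[2],q[3])):print(np.degrees(np.arctan2(*(b-a)[[1,0]])),np.linalg.norm(b-a))
```

```text
[[0.6085 0.4183 0.086 ]
 [0.5271 0.4062 0.086 ]
 [0.6176 0.3339 0.086 ]]
[[0.6148 0.3518 0.086 ]
 [0.6056 0.4123 0.086 ]
 [0.6253 0.3434 0.086 ]
 [0.6177 0.4219 0.086 ]]
98.64650514933966 0.06119550637097465
95.52987275677282 0.07886704001038711
```

Rest A is at (0.574, 0.373) with a yaw of about 0.138. Heading to the paddle now.

{"name": "send_rows", "arguments": {
  "steps": [
    {"translation": [-40.4,53.7,16],"delta_rot": [0,0,0.455],"jaw": 8.5},
    {"translation": [-40.4,53.7,16],"delta_rot": [0,0,0.455],"jaw": 8.5},
    {"translation": [-40.4,53.7,16],"delta_rot": [0,0,0.455],"jaw": 8.5},
    {"translation": [-40.4,53.7,16],"delta_rot": [0,0,0.455],"jaw": 8.5},
    {"translation": [-40.4,53.7,16],"delta_rot": [0,0,0.455],"jaw": 8.5},
    {"translation": [-40.4,53.7,16],"delta_rot": [0,0,0.455],"jaw": 8.5},
    {"translation": [-40.4,53.7,16],"delta_rot": [0,0,0.455],"jaw": 8.5},
    {"translation": [-40.4,53.7,16],"delta_rot": [0,0,0.455],"jaw": 8.5}
  ]
}}

```text
time: 2.6
tool_pos: [0.4372, 0.0059, 0.2263]
tool_rot: [0.0, 1.0, -0.022, 0.0]
contact_force: [0.5, -0.1, 0.2]
gripper_width: 0.996
grasp_force: 0.0
```

```bash
cat > go.py <<'E'
import sys,numpy as np
from plant import *
from scipy.spatial.transform import Rotation as Ro
def go(x,y,z,yaw):
    s=state();q=s["tool_rot"];T=Ro.from_quat([q[1],q[2],q[3],q[0]])
    G=Ro.from_euler("z",yaw)*Ro.from_euler("x",np.pi)
    print("at",s["tool_pos"].round(4),"t",round(s["time"],2),"move cm",(T.inv().apply(np.array([x,y,z])-s["tool_pos"])*100).round(2),"rot",(T.inv()*G).as_rotvec().round(4),"gw",round(float(s["gripper_width"]),3),s["contact_force"].round(1))
if __name__=="__main__":go(*map(float,sys.argv[1:]))
E
python3 go.py .366 -.2667 .15 -.056
```

```text
at [0.4372 0.0059 0.2263] t 2.6 move cm [-5.89 27.56  7.63] rot [ 0.0002 -0.0005  0.0111] gw 0.996 [ 0.5 -0.1  0.2]
```

{"name": "send_rows", "arguments": {
  "steps": [
    {"translation": [-5.9,27.5,7.6],"delta_rot": [0,0,0.011],"jaw": 8.5},
    {"translation": [-5.9,27.5,7.6],"delta_rot": [0,0,0.011],"jaw": 8.5},
    {"translation": [-5.9,27.5,7.6],"delta_rot": [0,0,0.011],"jaw": 8.5},
    {"translation": [-5.9,27.5,7.6],"delta_rot": [0,0,0.011],"jaw": 8.5},
    {"translation": [-5.9,27.5,7.6],"delta_rot": [0,0,0.011],"jaw": 8.5},
    {"translation": [-5.9,27.5,7.6],"delta_rot": [0,0,0.011],"jaw": 8.5},
    {"translation": [-5.9,27.5,7.6],"delta_rot": [0,0,0.011],"jaw": 5},
    {"translation": [-5.9,27.5,7.6],"delta_rot": [0,0,0.011],"jaw": 5}
  ]
}}

```text
time: 3.4
tool_pos: [0.3653, -0.2646, 0.1503]
tool_rot: [-0.001, 1.0, -0.03, -0.0]
contact_force: [0.1, 0.8, 0.3]
gripper_width: 0.685
grasp_force: 0.0
```

```bash
python3 - <<'E'
from plant import *
from h import *
f=grab_frame("wrist");np.savez("w2.npz",**f);cv2.imwrite("pics/w2.png",f["pixels"])
H=cv2.cvtColor(f["pixels"],cv2.COLOR_BGR2HSV)
c=big((H[...,0]>5)&(H[...,0]<20)&(H[...,1]>150)&(H[...,2]>90));print("handle",rect(cast(f,c,.041)),c.min(0),c.max(0))
E
python3 go.py .366 -.2667 .05 -.056
```

```text
handle [ 363.6 -266.6   18.8   67.8   87.3] [305. 186.] [331. 275.]
at [ 0.3659 -0.264   0.1507] t 3.45 move cm [ 0.03  0.27 10.07] rot [-0.0007  0.0001 -0.0023] gw 0.599 [-0.9 -0.9 -0.3]
```

View pics/w2.png

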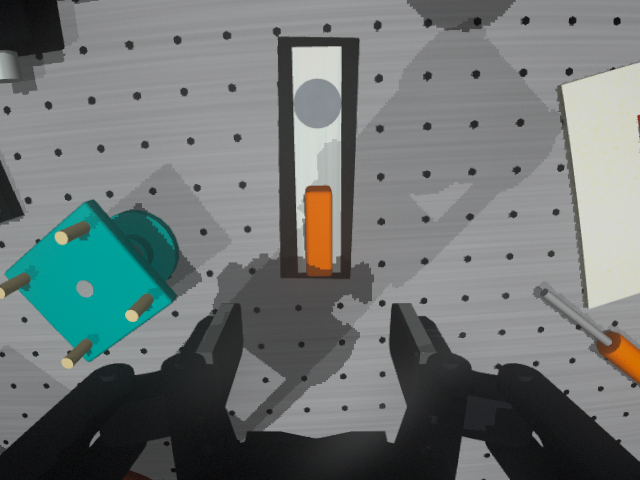

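{"name": "send_rows", "arguments": {
  "steps": [
    {"translation": [0.1,0.27,4],"delta_rot": [0,0,-0.002],"jaw": 5},
    {"translation": [0.1,0.27,8],"delta_rot": [0,0,-0.002],"jaw": 5},
    {"translation": [0.1,0.27,11],"delta_rot": [0,0,-0.002],"jaw": 5},
    {"translation": [0.1,0.27,12.1],"delta_rot": [0,0,-0.002],"jaw": 5},
    {"translation": [0.1,0.27,12.1],"delta_rot": [0,0,-0.002],"jaw": 5},
    {"translation": [0.1,0.27,12.1],"delta_rot": [0,0,-0.002],"jaw": 1.5},
    {"translation": [0.1,0.27,12.1],"delta_rot": [0,0,-0.002],"jaw": 1},
    {"translation": [0.1,0.27,12.1],"delta_rot": [0,0,-0.002],"jaw": 1}
  ]
}}

```text
time: 4.25
tool_pos: [0.3679, -0.2681, 0.0318]
tool_rot: [0.001, 1.0, -0.028, 0.001]
contact_force: [0.2, -0.3, -1.0]
gripper_width: 0.118
grasp_force: 0.0
```

{"name": "send_rows", "arguments": {
  "steps": [
    {"translation": [0,0,0],"delta_rot": [0,0,0],"jaw": 1},
    {"translation": [0,0,0],"delta_rot": [0,0,0],"jaw": 1},
    {"translation": [0,0,0],"delta_rot": [0,0,0],"jaw": 1},
    {"translation": [0,0,0],"delta_rot": [0,0,0],"jaw": 1},
    {"translation": [0,0,-1],"delta_rot": [0,0,0],"jaw": 1},
    {"translation": [0,0,-3],"delta_rot": [0,0,0],"jaw": 1},
    {"translation": [0,0,-6],"delta_rot": [0,0,0],"jaw": 1},
    {"translation": [0,0,-10],"delta_rot": [0,0,0],"jaw": 1}
  ]
}}

```text
time: 5.05
tool_pos: [0.3657, -0.266, 0.1297]
tool_rot: [-0.001, 1.0, -0.029, -0.001]
contact_force: [0.3, -1.4, 0.0]
gripper_width: 0.116
grasp_force: 0.0
```

```bash
python3 go.py .366 -.2667 .25 -.056
```

```text
at [ 0.3657 -0.266   0.1297] t 5.05 move cm [  0.     0.04 -12.03] rot [-0.0025  0.0027 -0.0013] gw 0.116 [ 0.3 -1.4  0. ]
```

Run:
```python
from plant import *
from h import *
f=grab_frame("wrist");np.savez("w3.npz",**f);cv2.imwrite("pics/w3.png",f["pixels"])
H=cv2.cvtColor(f["pixels"],cv2.COLOR_BGR2HSV)
c=big((H[...,0]>5)&(H[...,0]<20)&(H[...,1]>150)&(H[...,2]>90));print("handle",rect(cast(f,c,.041)),c.min(0),c.max(0))
```

```text
handle [ 363.7 -266.6   18.6   67.8   87.4] [302. 191.] [330. 286.]
```

View pics/w3.png

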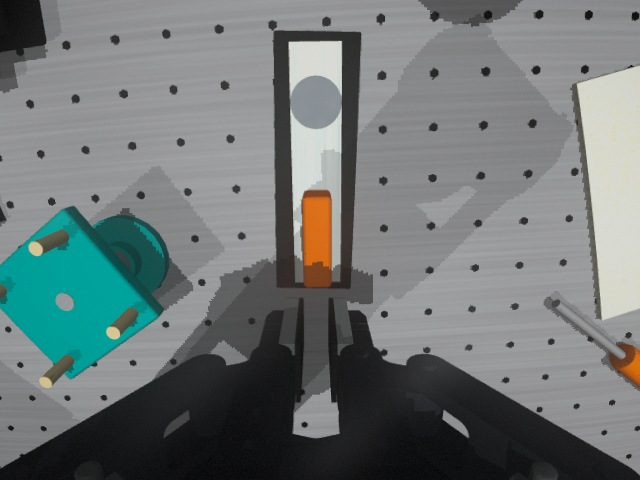

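The fingers closed on nothing: the paddle still lies at px (302–330, 191–286) and hasn't moved. I'll use the depth image to see where the fingertips really are.

```bash
python3 - <<'E'
from h import *
f=dict(np.load("w3.npz"));P=cloud(f);Z=f["range_z"]
print(Z[430,320],Z[300,300],Z[320,300])
for v in range(280,440,15):
    r=[(u,(P[v,u]*1000).round(0).tolist()) for u in (285,298,303,318,333,340)];print(v,r)
E
python3 go.py .366 -.2667 .25 -.056
python3 - <<'E'
from plant import *
print(state()["joint_pos"])
E
```

```text
0.36691192 0.14935565 0.13433927
280 [(285, [321.0, -239.0, 5.0]), (298, [322.0, -250.0, 10.0]), (303, [322.0, -254.0, 8.0]), (318, [334.0, -266.0, 41.0]), (333, [321.0, -277.0, 10.0]), (340, [318.0, -283.0, 5.0])]
295 [(285, [306.0, -237.0, -0.0]), (298, [305.0, -248.0, 0.0]), (303, [305.0, -252.0, -1.0]), (318, [304.0, -265.0, -0.0]), (333, [304.0, -277.0, 0.0]), (340, [303.0, -283.0, 0.0])]
310 [(285, [377.0, -256.0, 170.0]), (298, [376.0, -261.0, 169.0]), (303, [369.0, -262.0, 155.0]), (318, [291.0, -264.0, 1.0]), (333, [375.0, -273.0, 169.0]), (340, [374.0, -276.0, 168.0])]
325 [(285, [376.0, -257.0, 181.0]), (298, [376.0, -261.0, 180.0]), (303, [363.0, -261.0, 158.0]), (318, [276.0, -263.0, -1.0]), (333, [375.0, -273.0, 180.0]), (340, [375.0, -275.0, 180.0])]
340 [(285, [376.0, -258.0, 189.0]), (298, [375.0, -262.0, 189.0]), (303, [358.0, -261.0, 160.0]), (318, [262.0, -262.0, 1.0]), (333, [375.0, -273.0, 190.0]), (340, [375.0, -275.0, 190.0])]
355 [(285, [377.0, -258.0, 199.0]), (298, [372.0, -261.0, 192.0]), (303, [247.0, -248.0, -0.0]), (318, [246.0, -261.0, -0.0]), (333, [3
[... 507 characters left out ...]
0, -245.0, -0.0]), (318, [199.0, -259.0, 0.0]), (333, [354.0, -272.0, 191.0]), (340, [362.0, -274.0, 201.0])]
415 [(285, [378.0, -260.0, 225.0]), (298, [181.0, -239.0, -1.0]), (303, [182.0, -244.0, 1.0]), (318, [182.0, -258.0, 1.0]), (333, [180.0, -272.0, -0.0]), (340, [357.0, -273.0, 202.0])]
430 [(285, [373.0, -260.0, 225.0]), (298, [163.0, -238.0, -1.0]), (303, [164.0, -243.0, 0.0]), (318, [164.0, -257.0, 1.0]), (333, [162.0, -271.0, -0.0]), (340, [355.0, -273.0, 207.0])]
at [ 0.3695 -0.2697  0.1388] t 5.1 move cm [ -0.28  -0.2  -11.12] rot [ 0.0071 -0.0079 -0.001 ] gw 0.113 [ 3.  -1.1  5. ]
[-7.93481271e-01 -3.25224490e-01  2.06848946e+00  7.21667513e-06
  1.38768860e+00  8.34319029e-01]
```

Run:
```python
from plant import *
from h import *
from scipy.spatial.transform import Rotation as Ro
def chk(f,s):
    K,d,R,t=cam(f);q=s["tool_rot"];T=Ro.from_quat([q[1],q[2],q[3],q[0]]).as_matrix()
    C=-R.T@t;print("cam",C.round(4),"tool",s["tool_pos"].round(4),"offs",(T.T@(C-s["tool_pos"])).round(4),s["time"])
f=dict(np.load("w3.npz"));K,d,R,t=cam(f);print("w3 cam",-R.T@t)
s=state();f=grab_frame("wrist");np.savez("w4.npz",**f);chk(f,s);s=state();print(s["tool_pos"],s["joint_pos"].round(4),s["joint_vel"].round(3),s["contact_force"])
P=cloud(f).reshape(480,640,3);q=P[285:440,285:350].reshape(-1,3);q=q[(q[:,2]>.08)];print("finger pts",len(q),np.percentile(q,[0,1,5,50,100],axis=0).round(4))
```

```text
w3 cam [ 0.44003768 -0.27107803  0.29699116]
cam [ 0.4422 -0.2731  0.3069] tool [ 0.3695 -0.2697  0.1388] offs [ 0.074   0.0004 -0.1675] 5.1
[ 0.36984877 -0.27013592  0.13715177] [-0.7936 -0.3236  2.0701  0.      1.3828  0.8344] [ 0.     0.039  0.065 -0.    -0.045  0.   ] [ 0.32805596 -0.16288133  1.0840425 ]
finger pts 4905 [[ 0.3554 -0.2831  0.1631]
 [ 0.3578 -0.2815  0.1667]
 [ 0.3601 -0.28    0.1715]
 [ 0.3781 -0.2746  0.2009]
 [ 0.3857 -0.2589  0.2424]]
```

The depth shows the real fingertips about 25 mm *behind* the reported TCP, so they closed above the handle. I'll reopen and go in lower by that amount, checking for contact on the way.

{"name": "send_rows", "arguments": {
  "steps": [
    {"translation": [0,0,0],"delta_rot": [0,0,0],"jaw": 5},
    {"translation": [0,0,0],"delta_rot": [0,0,0],"jaw": 5},
    {"translation": [0,0,0],"delta_rot": [0,0,0],"jaw": 5},
    {"translation": [0,0,3],"delta_rot": [0,0,0],"jaw": 5},
    {"translation": [0,0,7],"delta_rot": [0,0,0],"jaw": 5},
    {"translation": [0,0,9],"delta_rot": [0,0,0],"jaw": 5},
    {"translation": [0,0,9],"delta_rot": [0,0,0],"jaw": 5},
    {"translation": [0,0,9],"delta_rot": [0,0,0],"jaw": 5}
  ]
}}

```text
time: 5.95
tool_pos: [0.3664, -0.2667, 0.0394]
tool_rot: [-0.001, 1.0, -0.029, -0.001]
contact_force: [0.8, -0.9, 0.9]
gripper_width: 0.588
grasp_force: 0.0
```

```bash
python3 - <<'E'
from plant import *
from h import *
f=grab_frame("wrist");np.savez("w5.npz",**f);K,d,R,t=cam(f);print("cam",-R.T@t)
P=cloud(f)
q=P[250:460,150:480].reshape(-1,3);q=q[(q[:,2]>.05)];print(len(q),np.percentile(q,[0,1,5,50,100],axis=0).round(4))
H=cv2.cvtColor(f["pixels"],cv2.COLOR_BGR2HSV)
c=big((H[...,0]>5)&(H[...,0]<20)&(H[...,1]>150)&(H[...,2]>90));print("handle",rect(cast(f,c,.041)),c.min(0),c.max(0))
cv2.imwrite("pics/w5.png",f["pixels"])
E
python3 go.py .367 -.2667 -.004 -.056
```

```text
cam [ 0.44051018 -0.27152572  0.20671526]
25963 [[ 0.3501 -0.3156  0.0666]
 [ 0.3555 -0.3115  0.0722]
 [ 0.3603 -0.3076  0.0809]
 [ 0.3762 -0.2669  0.1229]
 [ 0.3851 -0.2195  0.1532]]
handle [ 364.8 -266.9   19.1   70.8   87.7] [294. 221.] [336. 361.]
at [ 0.3672 -0.2675  0.0406] t 6.0 move cm [-0.03 -0.08  4.46] rot [ 0.0005 -0.0006 -0.0013] gw 0.587 [-0.3 -0.8 -0.6]
```

View pics/w5.png

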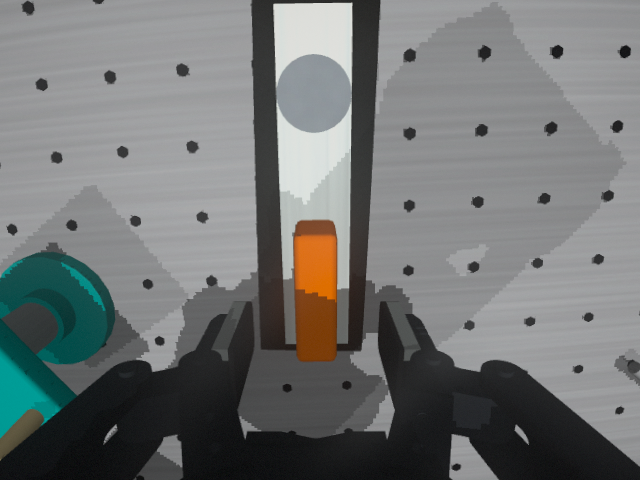

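The handle, px (294–336, 221–361), sits squarely between the fingers. The tips are 27 mm above the TCP reading, so I'll go down 4.6 cm and close.

{"name": "send_rows", "arguments": {
  "steps": [
    {"translation": [0,0,2],"delta_rot": [0,0,0],"jaw": 5},
    {"translation": [0,0,4],"delta_rot": [0,0,0],"jaw": 5},
    {"translation": [0,0,4.6],"delta_rot": [0,0,0],"jaw": 5},
    {"translation": [0,0,4.6],"delta_rot": [0,0,0],"jaw": 5},
    {"translation": [0,0,4.6],"delta_rot": [0,0,0],"jaw": 3},
    {"translation": [0,0,4.6],"delta_rot": [0,0,0],"jaw": 1},
    {"translation": [0,0,4.6],"delta_rot": [0,0,0],"jaw": 0.5},
    {"translation": [0,0,4.6],"delta_rot": [0,0,0],"jaw": 0.5}
  ]
}}

```text
time: 6.8
tool_pos: [0.3679, -0.2683, -0.0044]
tool_rot: [0.001, 1.0, -0.029, 0.001]
contact_force: [-0.4, 0.1, 6.3]
gripper_width: 0.217
grasp_force: 60.4
```

{"name": "send_rows", "arguments": {
  "steps": [
    {"translation": [0,0,0],"delta_rot": [0,0,0],"jaw": 0.5},
    {"translation": [0,0,0],"delta_rot": [0,0,0],"jaw": 0.5},
    {"translation": [0,0,0],"delta_rot": [0,0,0],"jaw": 0.5},
    {"translation": [0,0,0],"delta_rot": [0,0,0],"jaw": 0.5},
    {"translation": [0,0,-1],"delta_rot": [0,0,0],"jaw": 0.5},
    {"translation": [0,0,-2.5],"delta_rot": [0,0,0],"jaw": 0.5},
    {"translation": [0,0,-5],"delta_rot": [0,0,0],"jaw": 0.5},
    {"translation": [0,0,-9],"delta_rot": [0,0,0],"jaw": 0.5}
  ]
}}

```text
time: 7.6
tool_pos: [0.3648, -0.2651, 0.0823]
tool_rot: [-0.002, 1.0, -0.029, -0.002]
contact_force: [1.1, -0.7, -1.1]
gripper_width: 0.224
grasp_force: 59.5
```

Paddle gripped: width 0.22 and 60 N on the pads. Travelling high to the front of rest A.

```bash
python3 go.py .44 .03 .25 .05; python3 go.py .371 .345 .16 .138
```

```text
at [ 0.3648 -0.2651  0.0823] t 7.6 move cm [  5.74 -29.96 -16.67] rot [-0.0046  0.0046 -0.1072] gw 0.224 [ 1.1 -0.7 -1.1]
at [ 0.3648 -0.2651  0.0823] t 7.6 move cm [ -2.91 -60.98  -7.49] rot [-0.0048  0.0044 -0.1952] gw 0.224 [ 1.1 -0.7 -1.1]
```

{"name": "send_rows", "arguments": {
  "steps": [
    {"translation": [0,0,-3],"delta_rot": [0,0,0],"jaw": 0.5},
    {"translation": [0,-1,-7],"delta_rot": [0,0,-0.01],"jaw": 0.5},
    {"translation": [1,-4,-11],"delta_rot": [0,0,-0.02],"jaw": 0.5},
    {"translation": [2,-8,-14],"delta_rot": [0,0,-0.04],"jaw": 0.5},
    {"translation": [3,-12.5,-15],"delta_rot": [0,0,-0.06],"jaw": 0.5},
    {"translation": [4,-17,-16],"delta_rot": [0,0,-0.08],"jaw": 0.5},
    {"translation": [5,-21.5,-16],"delta_rot": [0,0,-0.09],"jaw": 0.5},
    {"translation": [5.7,-26,-16],"delta_rot": [0,0,-0.1],"jaw": 0.5}
  ]
}}

```text
time: 8.4
tool_pos: [0.4386, -0.0088, 0.2447]
tool_rot: [0.0, 1.0, 0.022, 0.001]
contact_force: [0.6, -0.5, -1.2]
gripper_width: 0.22
grasp_force: 59.4
```

```bash
python3 go.py .371 .345 .16 .138
```

```text
at [ 0.4386 -0.0088  0.2447] t 8.4 move cm [ -5.24 -35.65   8.45] rot [ 0.0004 -0.0014 -0.0949] gw 0.22 [ 0.6 -0.5 -1.2]
```

{"name": "send_rows", "arguments": {
  "steps": [
    {"translation": [-0.7,-4.5,0],"delta_rot": [0,0,-0.01],"jaw": 0.5},
    {"translation": [-1.4,-9,1],"delta_rot": [0,0,-0.03],"jaw": 0.5},
    {"translation": [-2.1,-14,2],"delta_rot": [0,0,-0.05],"jaw": 0.5},
    {"translation": [-3,-19,4],"delta_rot": [0,0,-0.07],"jaw": 0.5},
    {"translation": [-3.8,-24,5.5],"delta_rot": [0,0,-0.08],"jaw": 0.5},
    {"translation": [-4.5,-29,7],"delta_rot": [0,0,-0.095],"jaw": 0.5},
    {"translation": [-5,-33.5,8],"delta_rot": [0,0,-0.095],"jaw": 0.5},
    {"translation": [-5.2,-35.6,8.4],"delta_rot": [0,0,-0.095],"jaw": 0.5}
  ]
}}

```text
time: 9.2
tool_pos: [0.3691, 0.3449, 0.1584]
tool_rot: [0.0, 0.998, 0.07, -0.001]
contact_force: [-0.3, 0.6, -1.1]
gripper_width: 0.223
grasp_force: 59.5
```

{"name": "send_rows", "arguments": {
  "steps": [
    {"translation": [0,0,1],"delta_rot": [0,0,0],"jaw": 0.5},
    {"translation": [0,0,3],"delta_rot": [0,0,0],"jaw": 0.5},
    {"translation": [0,0,5],"delta_rot": [0,0,0],"jaw": 0.5},
    {"translation": [0,0,6.5],"delta_rot": [0,0,0],"jaw": 0.5},
    {"translation": [0,0,7.2],"delta_rot": [0,0,0],"jaw": 0.5},
    {"translation": [0,0,7.2],"delta_rot": [0,0,0],"jaw": 0.5},
    {"translation": [0,0,7.2],"delta_rot": [0,0,0],"jaw": 0.5},
    {"translation": [0,0,7.2],"delta_rot": [0,0,0],"jaw": 0.5}
  ]
}}

```text
time: 10.0
tool_pos: [0.3722, 0.3431, 0.0891]
tool_rot: [-0.001, 0.998, 0.069, 0.001]
contact_force: [-0.2, 0.0, -0.7]
gripper_width: 0.218
grasp_force: 59.5
```

```bash
cat > look.py <<'E'
from plant import *
from h import *
import sys
f=grab_frame("wrist");n=sys.argv[1];np.savez(n+".npz",**f);cv2.imwrite(f"pics/{n}.png",f["pixels"]);K,d,R,t=cam(f);print("cam",(-R.T@t).round(4))
H=cv2.cvtColor(f["pixels"],cv2.COLOR_BGR2HSV);P=cloud(f)
try:
    c=big((H[...,0]>105)&(H[...,0]<130)&(H[...,1]>150)&(P[...,2]>.09));z=np.nanmedian(P[tuple(c[:,::-1].astype(int).T)][:,2]);print("blue@.116",circ(cast(f,c,.116)),"z",z)
except Exception as e:print(e)
c=big((H[...,0]>5)&(H[...,0]<20)&(H[...,1]>150)&(H[...,2]>80)&(P[...,2]>.02),roi=(220,150,420,480));x0,y0=c.min(0).astype(int);x1,y1=c.max(0).astype(int);print("handle px",x0,y0,x1,y1)
# blade: bright region ahead of handle
m=(H[...,1]<60)&(H[...,2]>100)&(P[...,2]>.06)&(P[...,2]<.109)
m[:, :230]=0;m[:,410:]=0;m[y0:]=0
q=P[m];
if len(q)>50:
    ctr=q.mean(0);u,s,vt=np.linalg.svd(q-ctr,full_matrices=False);n_=vt[2]*np.sign(vt[2][2]);a=vt[0]*np.sign(vt[0][0])
    print("blade n",len(q),"ctr",ctr.round(4),"normal",n_.round(4),"axis yaw",np.arctan2(a[1],a[0]).round(4),"z range",np.percentile(q[:,2],[2,50,98]).round(4),"x",np.percentile(q[:,0],[1,99]).round(4))
E
python3 look.py w6; python3 go.py .371 .345 .0855 .138
```

```text
cam [0.4452 0.3529 0.2568]
blue@.116 [ 64.7  83.  354.4] z 0.20723090403921926
handle px 287 263 343 427
blade n 24016 ctr [0.4447 0.3537 0.1026] normal [ 2.0e-04 -1.9e-03  1.0e+00] axis yaw 0.1482 z range [0.1013 0.1026 0.104 ] x [0.3937 0.4882]
at [0.3721 0.3431 0.0891] t 10.05 move cm [-0.09 -0.21  0.36] rot [-0.0009 -0.0019 -0.0003] gw 0.221 [ 0.3 -1.3 -1.1]
```

View pics/w6.png

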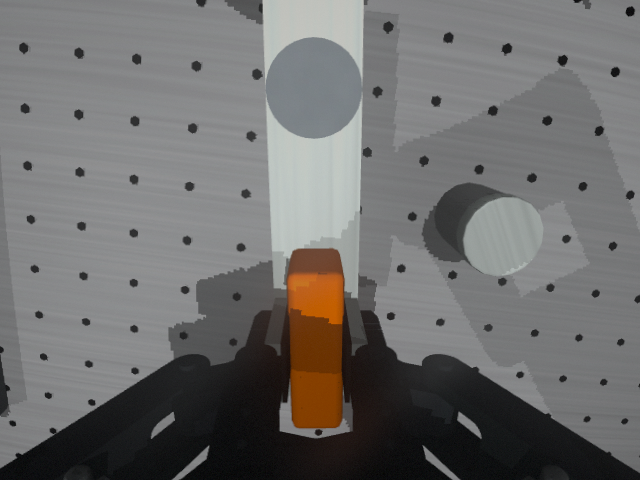

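Blade is level, with the mark at px (314,88) and blade top at 0.1026. Next: the distance from the mark to the carrier centre.

Run:
```python
from h import *
f=dict(np.load("w6.npz"));g=cv2.cvtColor(f["pixels"],6)
c=big((g<160)&(g>100),roi=(262,34,366,142));p=cast(f,c,.1026);print(circ(p),c.min(0),c.max(0))
m=np.array(circ(p)[:2])/1000;d=np.array([.5738,.373])-m
for y in(.138,.148):print(y,d@[np.cos(y),np.sin(y)],d@[-np.sin(y),np.cos(y)])
```

```text
[458.1 355.6  20.5] [262.  34.] [365. 141.]
0.138 0.11699363772611451 0.0013186097264410177
0.148 0.11700097397047263 0.00014862691808509935
```

{"name": "send_rows", "arguments": {
  "steps": [
    {"translation": [0.5,-0.1,0.25],"delta_rot": [0,0,0],"jaw": 0.5},
    {"translation": [1.5,-0.1,0.25],"delta_rot": [0,0,0],"jaw": 0.5},
    {"translation": [3.5,-0.1,0.25],"delta_rot": [0,0,0],"jaw": 0.5},
    {"translation": [6,-0.1,0.25],"delta_rot": [0,0,0],"jaw": 0.5},
    {"translation": [8.5,-0.1,0.25],"delta_rot": [0,0,0],"jaw": 0.5},
    {"translation": [10.5,-0.1,0.25],"delta_rot": [0,0,0],"jaw": 0.5},
    {"translation": [11.5,-0.1,0.25],"delta_rot": [0,0,0],"jaw": 0.5},
    {"translation": [11.7,-0.1,0.25],"delta_rot": [0,0,0],"jaw": 0.5}
  ]
}}

```text
time: 10.85
tool_pos: [0.4884, 0.3597, 0.0853]
tool_rot: [0.0, 0.998, 0.068, 0.0]
contact_force: [-0.2, -0.3, -1.4]
gripper_width: 0.223
grasp_force: 59.5
```

```bash
cat > look2.py <<'E'
from plant import *
from h import *
import sys
f=grab_frame("wrist");n=sys.argv[1];np.savez(n+".npz",**f);cv2.imwrite(f"pics/{n}.png",f["pixels"]);K,d,R,t=cam(f);print("cam",(-R.T@t).round(4))
H=cv2.cvtColor(f["pixels"],cv2.COLOR_BGR2HSV);P=cloud(f)
m=(H[...,0]>105)&(H[...,0]<130)&(H[...,1]>150)&(P[...,2]>.1);m[400:]=0
c=big(m);q=P[m];ctr=q.mean(0);vt=np.linalg.svd(q-ctr,full_matrices=False)[2];n_=vt[2]*np.sign(vt[2][2]);z=np.median(q[:,2])
k=(c[:,1]>3)&(c[:,0]>3)&(c[:,0]<636);e=circ(cast(f,c[k],z));print("blue z",z.round(4),"circle",e,"normal",n_.round(4),"px",c.min(0),c.max(0))
s=state();q4=s["tool_rot"];yaw=2*np.arctan2(q4[2],q4[1]);dv=e[:2]/1000-s["tool_pos"][:2]
print("yaw",yaw.round(4),"carrier rel TCP fwd/left mm",(1000*(dv@[np.cos(yaw),np.sin(yaw)])).round(1),(1000*(dv@[-np.sin(yaw),np.cos(yaw)])).round(1),"tcp",s["tool_pos"].round(4),s["tool_rot"].round(4),s["contact_force"].round(2),s["time"])
E
python3 look2.py w7
```

```text
cam [0.5617 0.3697 0.2527]
blue z 0.1161 circle [572.1 373.1  44. ] normal [-0. -0.  1.] px [161.   0.] [459. 231.]
yaw 0.1373 carrier rel TCP fwd/left mm 85.4 1.7 tcp [0.4877 0.3597 0.0851] [ 1.000e-04  9.976e-01  6.860e-02 -2.000e-04] [-0.5   0.52 -0.37] 10.9
```

View pics/w7.png

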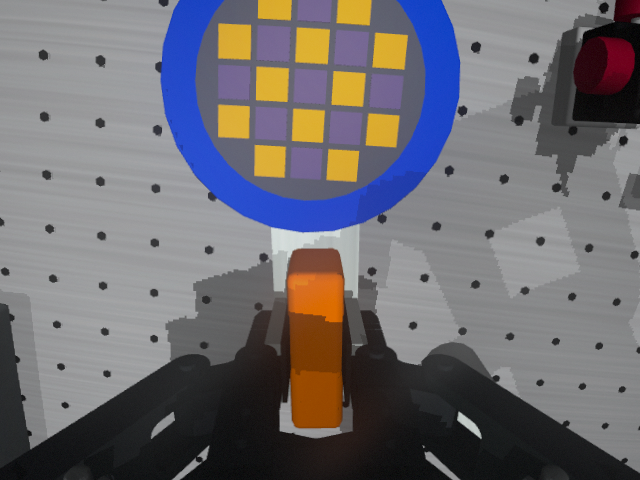

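Blue is centred over the blade, px 161–459 against the handle at about 315. Lifting gently.

{"name": "send_rows", "arguments": {
  "steps": [
    {"translation": [0,0,-0.5],"delta_rot": [0,0,0],"jaw": 0.5},
    {"translation": [0,0,-0.8],"delta_rot": [0,0,0],"jaw": 0.5},
    {"translation": [0,0,-1.1],"delta_rot": [0,0,0],"jaw": 0.5},
    {"translation": [0,0,-1.4],"delta_rot": [0,0,0],"jaw": 0.5},
    {"translation": [0,0,-1.8],"delta_rot": [0,0,0],"jaw": 0.5},
    {"translation": [0,0,-2.4],"delta_rot": [0,0,0],"jaw": 0.5},
    {"translation": [0,0,-3.2],"delta_rot": [0,0,0],"jaw": 0.5},
    {"translation": [0,0,-4],"delta_rot": [0,0,0],"jaw": 0.5}
  ]
}}

```text
time: 11.7
tool_pos: [0.4872, 0.3597, 0.1261]
tool_rot: [-0.0, 0.998, 0.069, 0.0]
contact_force: [0.5, 0.4, -3.7]
gripper_width: 0.222
grasp_force: 59.3
```

{"name": "send_rows", "arguments": {
  "steps": [
    {"translation": [0,0,-0.8],"delta_rot": [0,0,0],"jaw": 0.5},
    {"translation": [0,0,-1.8],"delta_rot": [0,0,0],"jaw": 0.5},
    {"translation": [0,0,-2.8],"delta_rot": [0,0,0],"jaw": 0.5},
    {"translation": [0,0,-3.8],"delta_rot": [0,0,0],"jaw": 0.5},
    {"translation": [0,0,-4.6],"delta_rot": [0,0,0],"jaw": 0.5},
    {"translation": [0,0,-5],"delta_rot": [0,0,0],"jaw": 0.5},
    {"translation": [0,0,-5],"delta_rot": [0,0,0],"jaw": 0.5},
    {"translation": [0,0,-5],"delta_rot": [0,0,0],"jaw": 0.5}
  ]
}}

```text
time: 12.5
tool_pos: [0.4869, 0.3596, 0.175]
tool_rot: [0.0, 0.998, 0.069, -0.0]
contact_force: [0.7, 0.1, -2.0]
gripper_width: 0.218
grasp_force: 59.3
```

```bash
sed -i 's/^c=big(m);/c=big(m);c=cv2.convexHull(c.astype(np.float32))[:,0].astype(float);/; s/^k=.*;e=/k=(c[:,1]>5)\&(c[:,0]>5)\&(c[:,0]<634);e=/' look2.py; python3 look2.py w8
```

```text
cam [0.5603 0.3697 0.3424]
blue z 0.194 circle [573.8 373.   49.5] normal [ 6.1e-03 -6.0e-04  1.0e+00] px [174.   0.] [449. 219.]
yaw 0.1377 carrier rel TCP fwd/left mm 88.0 1.4 tcp [0.4868 0.3595 0.1747] [ 3.000e-04  9.976e-01  6.880e-02 -5.000e-04] [-1.12 -0.1  -1.83] 12.55
```

Carrier lifted and level, top at z 0.194 as expected. Now a smooth carry over to the chuck.

{"name": "send_rows", "arguments": {
  "steps": [
    {"translation": [-0.02,0.5,0],"delta_rot": [0,0,0.002],"jaw": 0.5},
    {"translation": [-0.05,1.3,0],"delta_rot": [0,0,0.005],"jaw": 0.5},
    {"translation": [-0.09,2.6,0],"delta_rot": [0,0,0.01],"jaw": 0.5},
    {"translation": [-0.15,4.3,0],"delta_rot": [0,0,0.016],"jaw": 0.5},
    {"translation": [-0.23,6.5,0],"delta_rot": [0,0,0.025],"jaw": 0.5},
    {"translation": [-0.32,9,0],"delta_rot": [0,0,0.034],"jaw": 0.5},
    {"translation": [-0.42,11.8,0],"delta_rot": [0,0,0.045],"jaw": 0.5},
    {"translation": [-0.52,14.6,0],"delta_rot": [0,0,0.055],"jaw": 0.5}
  ]
}}

```text
time: 13.35
tool_pos: [0.502, 0.2121, 0.1754]
tool_rot: [0.0, 0.999, 0.041, 0.0]
contact_force: [0.9, -0.7, -1.1]
gripper_width: 0.213
grasp_force: 59.3
```

```bash
python3 go.py .5217 .0178 .175 .008
```

```text
at [0.502  0.2121 0.1754] t 13.35 move cm [ 0.38 19.53  0.05] rot [ 0.0004 -0.0002  0.0736] gw 0.213 [ 0.9 -0.7 -1.1]
```

{"name": "send_rows", "arguments": {
  "steps": [
    {"translation": [0.05,2.8,0],"delta_rot": [0,0,0.01],"jaw": 0.5},
    {"translation": [0.1,5.6,0],"delta_rot": [0,0,0.02],"jaw": 0.5},
    {"translation": [0.15,8.3,0],"delta_rot": [0,0,0.031],"jaw": 0.5},
    {"translation": [0.2,10.9,0],"delta_rot": [0,0,0.041],"jaw": 0.5},
    {"translation": [0.25,13.3,0],"delta_rot": [0,0,0.051],"jaw": 0.5},
    {"translation": [0.3,15.4,0],"delta_rot": [0,0,0.06],"jaw": 0.5},
    {"translation": [0.33,17.1,0],"delta_rot": [0,0,0.067],"jaw": 0.5},
    {"translation": [0.36,18.3,0],"delta_rot": [0,0,0.071],"jaw": 0.5}
  ]
}}

```text
time: 14.15
tool_pos: [0.5203, 0.0301, 0.1754]
tool_rot: [0.0, 1.0, 0.005, 0.0]
contact_force: [0.3, 1.1, -2.7]
gripper_width: 0.219
grasp_force: 59.3
```

{"name": "send_rows", "arguments": {
  "steps": [
    {"translation": [0.02,0.7,0],"delta_rot": [0,0,0.002],"jaw": 0.5},
    {"translation": [0.02,1.1,0],"delta_rot": [0,0,0.003],"jaw": 0.5},
    {"translation": [0.02,1.2,0.3],"delta_rot": [0,0,0.003],"jaw": 0.5},
    {"translation": [0.02,1.2,1],"delta_rot": [0,0,0.003],"jaw": 0.5},
    {"translation": [0.02,1.2,2],"delta_rot": [0,0,0.003],"jaw": 0.5},
    {"translation": [0.02,1.2,2.8],"delta_rot": [0,0,0.003],"jaw": 0.5},
    {"translation": [0.02,1.2,3],"delta_rot": [0,0,0.003],"jaw": 0.5},
    {"translation": [0.02,1.2,3],"delta_rot": [0,0,0.003],"jaw": 0.5}
  ]
}}

```text
time: 14.95
tool_pos: [0.5205, 0.0206, 0.1443]
tool_rot: [-0.0, 1.0, 0.005, -0.001]
contact_force: [-0.3, -0.5, -2.1]
gripper_width: 0.217
grasp_force: 59.3
```

```bash
python3 look2.py w9; python3 go.py .5217 .0178 .14 .008
python3 - <<'E'
from plant import *
from h import *
f=grab_frame("top");np.savez("top1.npz",**f)
P=cloud(f);H=cv2.cvtColor(f["pixels"],cv2.COLOR_BGR2HSV)
m=(H[...,0]>105)&(H[...,0]<130)&(H[...,1]>150)&(P[...,2]>.1)
try:
    c=big(m,roi=(200,150,330,300));c=cv2.convexHull(c.astype(np.float32))[:,0].astype(float);z=np.median(P[m][:,2]);print("top blue z",z,circ(cast(f,c,z)),m.sum())
except Exception as e:print(e)
E
```

```text
cam [0.5948 0.021  0.3116]
blue z 0.1632 circle [608.5  22.6  49.6] normal [ 0.0088 -0.0046  1.    ] px [174.   0.] [450. 219.]
yaw 0.0091 carrier rel TCP fwd/left mm 87.5 1.3 tcp [0.521  0.0205 0.145 ] [-0.0e+00  1.0e+00  4.5e-03 -3.0e-04] [ 0.31  0.87 -2.58] 15.0
at [0.521  0.0205 0.145 ] t 15.0 move cm [0.07 0.27 0.5 ] rot [-0.      0.0005  0.0011] gw 0.219 [ 0.3  0.9 -2.6]
top blue z 0.16452454622157214 [611.6  21.4  47.2] 244
```

{"name": "send_rows", "arguments": {
  "steps": [
    {"translation": [0.1,0.2,0.4],"delta_rot": [0,0,0],"jaw": 0.5},
    {"translation": [0.1,0.2,1.2],"delta_rot": [0,0,0],"jaw": 0.5},
    {"translation": [0.1,0.2,2.2],"delta_rot": [0,0,0],"jaw": 0.5},
    {"translation": [0.1,0.2,3.2],"delta_rot": [0,0,0],"jaw": 0.5},
    {"translation": [0.1,0.2,3.8],"delta_rot": [0,0,0],"jaw": 0.5},
    {"translation": [0.1,0.2,4.1],"delta_rot": [0,0,0],"jaw": 0.5},
    {"translation": [0.1,0.2,4.2],"delta_rot": [0,0,0],"jaw": 0.5},
    {"translation": [0.1,0.2,4.2],"delta_rot": [0,0,0],"jaw": 0.5}
  ]
}}

```text
time: 15.85
tool_pos: [0.5222, 0.0183, 0.1034]
tool_rot: [0.0, 1.0, 0.004, 0.0]
contact_force: [-0.5, 0.2, -2.6]
gripper_width: 0.223
grasp_force: 59.4
```

```bash
python3 look2.py w10
```

```text
cam [0.5962 0.0187 0.2709]
blue z 0.1225 circle [610.3  20.3  49.5] normal [ 5.3e-03 -4.0e-04  1.0e+00] px [174.   0.] [450. 219.]
yaw 0.0088 carrier rel TCP fwd/left mm 87.9 1.2 tcp [0.5224 0.0183 0.1037] [0.0e+00 1.0e+00 4.4e-03 3.0e-04] [ 0.82  0.52 -2.48] 15.9
```

{"name": "send_rows", "arguments": {
  "steps": [
    {"translation": [0,0,0.3],"delta_rot": [0,0,0],"jaw": 0.5},
    {"translation": [0,0,0.5],"delta_rot": [0,0,0],"jaw": 0.5},
    {"translation": [0,0,0.7],"delta_rot": [0,0,0],"jaw": 0.5},
    {"translation": [0,0,0.9],"delta_rot": [0,0,0],"jaw": 0.5},
    {"translation": [0,0,1.2],"delta_rot": [0,0,0],"jaw": 0.5},
    {"translation": [0,0,1.5],"delta_rot": [0,0,0],"jaw": 0.5},
    {"translation": [0,0,1.65],"delta_rot": [0,0,0],"jaw": 0.5},
    {"translation": [0,0,1.65],"delta_rot": [0,0,0],"jaw": 0.5}
  ]
}}

```text
time: 16.7
tool_pos: [0.5219, 0.0184, 0.0865]
tool_rot: [-0.0, 1.0, 0.004, -0.0]
contact_force: [-0.3, -0.3, -0.6]
gripper_width: 0.219
grasp_force: 59.4
```

```bash
python3 look2.py w11
```

```text
cam [0.596  0.0187 0.2539]
blue z 0.1161 circle [610.2  20.2  49.5] normal [ 0. -0.  1.] px [163.   0.] [460. 225.]
yaw 0.0088 carrier rel TCP fwd/left mm 88.2 1.1 tcp [0.522  0.0183 0.0867] [-0.0e+00  1.0e+00  4.4e-03 -1.0e-04] [ 0.06 -0.21 -2.01] 16.75
```

Carrier is flat on the pins, with its top at 0.116 and its centre within 1 mm. Retracting the paddle.

{"name": "send_rows", "arguments": {
  "steps": [
    {"translation": [-0.5,0,0],"delta_rot": [0,0,0],"jaw": 0.5},
    {"translation": [-1.5,0,0],"delta_rot": [0,0,0],"jaw": 0.5},
    {"translation": [-3.5,0,0],"delta_rot": [0,0,0],"jaw": 0.5},
    {"translation": [-6,0,0],"delta_rot": [0,0,0],"jaw": 0.5},
    {"translation": [-8.5,0,0],"delta_rot": [0,0,0],"jaw": 0.5},
    {"translation": [-11,0,0],"delta_rot": [0,0,0],"jaw": 0.5},
    {"translation": [-12.5,0,0],"delta_rot": [0,0,0],"jaw": 0.5},
    {"translation": [-13,0,0],"delta_rot": [0,0,0],"jaw": 0.5}
  ]
}}

```text
time: 17.55
tool_pos: [0.3904, 0.0173, 0.0864]
tool_rot: [0.0, 1.0, 0.004, 0.0]
contact_force: [1.1, -1.5, -1.3]
gripper_width: 0.222
grasp_force: 59.5
```

{"name": "send_rows", "arguments": {
  "steps": [
    {"translation": [0,0,-3],"delta_rot": [0,0,0],"jaw": 0.5},
    {"translation": [0,0,-7],"delta_rot": [0,0,0],"jaw": 0.5},
    {"translation": [0,0,-11],"delta_rot": [0,0,0],"jaw": 0.5},
    {"translation": [0,3,-14],"delta_rot": [0,0,0.02],"jaw": 0.5},
    {"translation": [0,7,-14],"delta_rot": [0,0,0.03],"jaw": 0.5},
    {"translation": [0,11,-14],"delta_rot": [0,0,0.04],"jaw": 0.5},
    {"translation": [0,15,-14],"delta_rot": [0,0,0.05],"jaw": 0.5},
    {"translation": [0,19,-14],"delta_rot": [0,0,0.065],"jaw": 0.5}
  ]
}}

```text
time: 18.35
tool_pos: [0.3938, -0.1746, 0.2273]
tool_rot: [0.0, 1.0, -0.028, 0.001]
contact_force: [0.5, -0.0, -0.1]
gripper_width: 0.22
grasp_force: 59.6
```

```bash
python3 go.py .3672 -.2675 .06 -.056
```

```text
at [ 0.3938 -0.1746  0.2273] t 18.35 move cm [-2.15  9.42 16.73] rot [ 0.0006 -0.0013 -0.0009] gw 0.22 [ 0.5 -0.  -0.1]
```

{"name": "send_rows", "arguments": {
  "steps": [
    {"translation": [-0.9,4,0],"delta_rot": [0,0,0],"jaw": 0.5},
    {"translation": [-1.8,7.5,0],"delta_rot": [0,0,0],"jaw": 0.5},
    {"translation": [-2.15,9.4,2],"delta_rot": [0,0,0],"jaw": 0.5},
    {"translation": [-2.15,9.4,6],"delta_rot": [0,0,0],"jaw": 0.5},
    {"translation": [-2.15,9.4,11],"delta_rot": [0,0,0],"jaw": 0.5},
    {"translation": [-2.15,9.4,15],"delta_rot": [0,0,0],"jaw": 0.5},
    {"translation": [-2.15,9.4,17.5],"delta_rot": [0,0,0],"jaw": 0.5},
    {"translation": [-2.15,9.4,18.5],"delta_rot": [0,0,0],"jaw": 0.5}
  ]
}}

```text
time: 19.15
tool_pos: [0.3652, -0.2637, 0.0385]
tool_rot: [-0.002, 1.0, -0.028, -0.002]
contact_force: [1.1, 1.2, -0.7]
gripper_width: 0.224
grasp_force: 59.5
```

{"name": "send_rows", "arguments": {
  "steps": [
    {"translation": [0,0,0],"delta_rot": [0,0,0],"jaw": 0.5},
    {"translation": [0,0,0],"delta_rot": [0,0,0],"jaw": 0.5},
    {"translation": [0,0,0],"delta_rot": [0,0,0],"jaw": 0.5},
    {"translation": [0,0,0],"delta_rot": [0,0,0],"jaw": 0.5},
    {"translation": [0,0,0],"delta_rot": [0,0,0],"jaw": 0.5},
    {"translation": [0,0,0],"delta_rot": [0,0,0],"jaw": 0.5},
    {"translation": [0,0,0],"delta_rot": [0,0,0],"jaw": 0.5},
    {"translation": [0,0,0],"delta_rot": [0,0,0],"jaw": 0.5}
  ]
}}

```text
time: 19.95
tool_pos: [0.367, -0.2654, 0.0419]
tool_rot: [-0.0, 1.0, -0.028, -0.0]
contact_force: [-0.3, -0.2, -1.7]
gripper_width: 0.223
grasp_force: 59.5
```

```bash
python3 go.py .3672 -.2675 -.005 -.056
python3 - <<'E'
from plant import *
from h import *
f=grab_frame("wrist");P=cloud(f);H=cv2.cvtColor(f["pixels"],cv2.COLOR_BGR2HSV)
m=(H[...,1]<60)&(H[...,2]>150)&(P[...,2]>.03)&(P[...,2]<.09);m[:,:230]=0;m[:,410:]=0;m[260:]=0
q=P[m];ct=q.mean(0);vt=np.linalg.svd(q-ct,full_matrices=False)[2];print("blade",len(q),ct.round(4),vt[0].round(4),vt[2].round(4))
mm=(H[...,2]<70)&(P[...,2]<.012)&(P[...,2]>.001);mm[:,:230]=0;mm[:,420:]=0;mm[280:]=0
q=P[mm];print("mat vis",len(q),q.min(0).round(3),q.max(0).round(3));cv2.imwrite("pics/w12.png",f["pixels"])
E
```

```text
at [ 0.367  -0.2654  0.0419] t 19.95 move cm [0.03 0.21 4.69] rot [-0.      0.     -0.0002] gw 0.223 [-0.3 -0.2 -1.7]
blade 16262 [ 0.4343 -0.2689  0.0552] [-0.999   0.0457  0.0021] [-0.0021  0.0011 -1.    ]
mat vis 6145 [ 0.356 -0.321  0.001] [ 0.5   -0.235  0.008]
```

{"name": "send_rows", "arguments": {
  "steps": [
    {"translation": [0,0.2,1.5],"delta_rot": [0,0,0],"jaw": 0.5},
    {"translation": [0,0.2,3],"delta_rot": [0,0,0],"jaw": 0.5},
    {"translation": [0,0.2,4],"delta_rot": [0,0,0],"jaw": 0.5},
    {"translation": [0,0.2,4.4],"delta_rot": [0,0,0],"jaw": 0.5},
    {"translation": [0,0.2,4.6],"delta_rot": [0,0,0],"jaw": 0.5},
    {"translation": [0,0.2,4.6],"delta_rot": [0,0,0],"jaw": 0.5},
    {"translation": [0,0.2,4.6],"delta_rot": [0,0,0],"jaw": 0.5},
    {"translation": [0,0.2,4.6],"delta_rot": [0,0,0],"jaw": 0.5}
  ]
}}

```text
time: 20.8
tool_pos: [0.3673, -0.2678, -0.0036]
tool_rot: [0.0, 1.0, -0.028, 0.0]
contact_force: [-1.1, -0.5, -1.2]
gripper_width: 0.219
grasp_force: 59.5
```

{"name": "send_rows", "arguments": {
  "steps": [
    {"translation": [0,0,0],"delta_rot": [0,0,0],"jaw": 3},
    {"translation": [0,0,0],"delta_rot": [0,0,0],"jaw": 5},
    {"translation": [0,0,0],"delta_rot": [0,0,0],"jaw": 5},
    {"translation": [0,0,0],"delta_rot": [0,0,0],"jaw": 5},
    {"translation": [0,0,0],"delta_rot": [0,0,0],"jaw": 5},
    {"translation": [0,0,-2],"delta_rot": [0,0,0],"jaw": 5},
    {"translation": [0,0,-6],"delta_rot": [0,0,0],"jaw": 5},
    {"translation": [0,0,-10],"delta_rot": [0,0,0],"jaw": 5}
  ]
}}

```text
time: 21.6
tool_pos: [0.3662, -0.2667, 0.096]
tool_rot: [-0.001, 1.0, -0.028, -0.001]
contact_force: [0.9, -0.0, -0.4]
gripper_width: 0.583
grasp_force: 0.0
```

{"name": "send_rows", "arguments": {
  "steps": [
    {"translation": [0,0,-4],"delta_rot": [0,0,0],"jaw": 5},
    {"translation": [0,0,-8],"delta_rot": [0,0,0],"jaw": 5},
    {"translation": [0,0,-11],"delta_rot": [0,0,0],"jaw": 5},
    {"translation": [0,0,-12],"delta_rot": [0,0,0],"jaw": 5},
    {"translation": [0,0,-12],"delta_rot": [0,0,0],"jaw": 5},
    {"translation": [0,0,-12],"delta_rot": [0,0,0],"jaw": 5},
    {"translation": [0,0,-12],"delta_rot": [0,0,0],"jaw": 5},
    {"translation": [0,0,-12],"delta_rot": [0,0,0],"jaw": 5}
  ]
}}

```text
time: 22.4
tool_pos: [0.3662, -0.2667, 0.2136]
tool_rot: [-0.001, 1.0, -0.028, -0.001]
contact_force: [0.5, 0.9, 0.6]
gripper_width: 0.585
grasp_force: 0.0
```

Run:
```python
from plant import *
from h import *
f=grab_frame("wrist");P=cloud(f);H=cv2.cvtColor(f["pixels"],cv2.COLOR_BGR2HSV);g=f["pixels"].max(2)
c=big((H[...,0]>5)&(H[...,0]<20)&(H[...,1]>150)&(H[...,2]>80),roi=(220,100,420,400));print("handle",rect(cast(f,c,.041)),"z",np.nanmedian(P[tuple(c[::3,::-1].astype(int).T)][:,2]))
c=big((g<75)|((H[...,1]<60)&(g>195)),roi=(220,0,420,300));print("px",c.min(0),c.max(0))
f=grab_frame("top");np.savez("top2.npz",**f);P=cloud(f);H=cv2.cvtColor(f["pixels"],cv2.COLOR_BGR2HSV);g=f["pixels"].max(2)
m=(H[...,0]>105)&(H[...,0]<130)&(H[...,1]>150)&(P[...,2]>.09);c=big(m,roi=(200,150,330,300));print("top blue",circ(cast(f,c,.116)),np.median(P[200:250,235:300][m[200:250,235:300]][:,2]))
c=big((g>125)&(P[...,2]>.09),roi=(410,205,470,265));print("grey",circ(cast(f,c,.116)))
s=grab_frame("scene");a=np.vstack([f["pixels"][150:370,60:480],s["pixels"][150:370,150:570]]);cv2.imwrite("pics/end.png",a)
```

```text
handle [ 362.5 -267.9   19.1   67.5   87.4] z 0.03894920651054148
px [283.  53.] [349. 256.]
top blue [610.7  19.7  47.8] 0.11700895002875605
grey [ 579.  -393.1   48.2]
```

View pics/end.png

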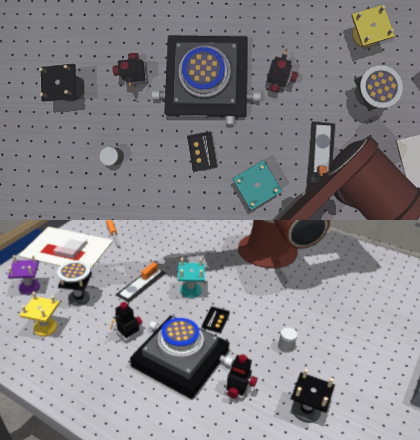

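Blue is centred on the chuck at (610.7, 19.7) against the pins at (609.7, 19.9). Grey hasn't moved, the bystanders are in place, and the paddle lies along its mat (handle within about 1 mm of where it started). Handing in.

```bash
python3 -c "
from plant import *
print(job_done())"
```

```text
the job is handed in; nothing more can be done
None
```

The job is handed in at about 22 s, with no verdict returned: the last images show blue flat on the chuck within about 1 mm of centre, grey untouched on its rest (it started there), and the paddle flat back on its mat.

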